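# Set a fraction collector's outlet and open the feed tap

### The arm

A 7-joint arm with a two-finger parallel gripper is mounted at the origin on the work surface. World frame = base frame: x ahead of the robot, y to its left, z up, the work surface at z = 0. Lengths are in m, angles in rad, forces in N, time in s.
With the tool pointing down it reaches from about 0.425 to 0.875 m from the base axis. Payload 4.7 kg.
Tool frame: the origin (TCP) lies on the centre line of the jaws, within the pads' length; the fingertips stand 14 mm ahead of it and the grasp point (between the pads) lies 5 mm behind it; z points along the fingers, y is the direction in which the jaws open and shut (so a half turn about z gives the same grasp; the last joint's range is limited). The gripper opens to 87 mm and grips with 3 to 60 N. Pads are 19 mm wide; open, the fingers measure 117 mm over their backs; the gripper's body (75 mm by 190 mm) begins 51 mm behind the grasp point.
Start: joints at [1.216, 0.321, -0.07, 1.45, 0.023, 1.371, -0.057], TCP at [0.234, -0.606, 0.237] pointing down, gripper open.
Joint ranges: [-2.86, 2.86], [-0.3, 2.09], [-1.38, 1.24], [0.06, 2.45], [-1.56, 4.7], [0.09, 2.05], [-2.69, 2.69]. Speed limits (rad/s): [2.57, 2.57, 3.14, 3.14, 3.14, 3.14, 3.14].

### API

Orientations are given as a rotation vector (axis times angle).
In Python, from bench import ctrl gives the robot as it stands. The module is installed in compiled form; this text tells all that it offers.
- The arm moves only by the tool step_arm, never from a script. Its argument "plan" is a list of rows, each a list of 3 entries, a list of its own where there are three numbers: the turn, a rotation vector about the tool's x, y, z in rad, then the shift along the tool's x, y, z in m, then the closure in counts, from 0 (fully open) to 255 (shut). In form: [[[rx, ry, rz], [x, y, z], hand], ...]. A call has exactly 10 rows; each row is the pose to reach, as a shift and turn from the pose commanded when the call began, along the tool's axes at that moment; what a row does not reach only later rows make up. A row lasts 1/8 s, in which the tool goes at most 62.5 mm and 10.7 degrees, less where a joint would pass 70% of its speed; a pose out of reach is approached as far as the arm can. A call with a gripper value outside its range is refused whole. The fingers move at their own pace and stop on an object; "squeeze" is the grip in N (left out, the last holds). Time passes only in rows, so rows that repeat a pose let the fingers close, or fill a call up. It gives the time, the measured TCP pose, the force and the opening at its end, in the units of the state.
- ctrl.get_state(): the state, without advancing time (a new reading comes with each control period).
- ctrl.get_image(name): name is "side" or "top"; returns the picture (480x640x3 uint8, red, green, blue); there is no depth.
- ctrl.calibration(name): a dict with "fov_y" (degrees; the focal length in pixels is half the picture's height over the tangent of half this angle, whatever the lens; pixels are square), "cx", "cy" (the principal point, pixels), "k1" (the pictures are not rectified: a ray, as slopes to the right and down, at radius r is drawn at 1 + k1 r^2 times it, then the intrinsics apply), "rvec" (rotation vector, rad) and "tvec" (3), from world to camera coordinates, as OpenCV has them. Camera axes: x right, y down, z forward; pixel columns grow to the right and rows downward; lengths in m; the calibration is good to about 2 mm. A picture is of the moment at which its call begins. calibration takes no time and is no camera call.
- ctrl.close_job(): hands the job in, once; it reports no verdict.
Trained networks look in the newest picture that a camera, given by its name, has taken for a name from the list of things; names that differ only in an ending like _2 or _b are one class to them, and where a whole thing is asked for, a point or a joint stands for the part that bears it (a point fixed in the world has none). Each returns a list of dicts, best first, with "score" (0 to 1); they miss things now and then, are a little off and sometimes report something else, mostly with a low value. They report only what shows in the picture. A call takes as long as a camera call. They do not tell look-alikes from the thing itself.
- ctrl.cut_out(camera, label): "pixels" (480x640 bool, what is visible of it) and "rect" ([left, top, width, height] in pixels, round what is visible of it).
The state is a dict: "time": time; "joint_positions": joint angles; "qd": joint speeds; "joint_torque": joint torques, N m; "position": TCP position; "tool_rot": TCP orientation; "ft_force": force on the tool from outside, world axes, zero at the start; "torque": the same for the moment, N m; "grip_width": opening from 0.0 (shut) to 1.0 (fully open).
Only numpy, scipy, OpenCV 4.12 (cv2) and the standard library are available. Lean on these libraries where they do the work, as an engineer would, in place of code of your own. Each camera call takes 0.05 s, during which the arm holds its last target.

### The job

With the fingertips only, push the collector's swinging arm round until its nozzle stands over the mouth of the vial with the orange rim, and leave it there. Only then push the red tap lever all the way open, in line with its pipe. Pick nothing up, leave the vials standing in their holders and do not disturb the other things on the bench.

Things in the scene. Friction and masses are not known exactly. Their poses are not given: they have to be found in the camera images.
- swing_arm (a joint): Collector's outlet arm: level aluminium bar, 14 mm wide, 18 mm tall, top 134 mm above the bench, on a post amid a round cream deck (212 mm across, top at 25 mm). Rad, growing anticlockwise from above, range -1.8 to 1.8; at 0 it points away from the control box. About 0.1 N m friction (1 N at the fin): stays where left. Hub 40 mm across, 146 mm high; nothing here is above 150 mm.
- outlet_pivot (a point): Point on the arm's turning axis, at the bar's mid-height (125 mm above the bench).
- nozzle_tip (a point): Lower end of the thin steel nozzle (6 mm across) hanging under the arm, 80 mm out from the axis and 95 mm above the bench: 10 mm above the vials' mouths.
- outlet_fin (a point): Centre of the upright blue fin at the arm's outer end, to be pushed from either side: 32 mm along the arm (105 to 137 mm from the axis), 10 mm thick, 104 to 150 mm above the bench. This point is 121 mm from the axis, 127 mm high. It lies outside the ring of vials: a finger beside it meets nothing below.
- vial_orange: The one vial with an orange rim and band: pale glass, 28 mm across, 60 mm tall, mouth 21 mm wide, 25 to 35 g, loose, 12 mm deep in one of six black ring holders (1.5 mm play), 80 mm from the arm's axis at arm angles -1.5, -1, -0.5, 0.5, 1 and 1.5. Origin: centre of its underside, 25 mm above the bench; mouth at 85 mm; z axis upright.
- tap_lever (a joint): Red lever of a quarter-turn tap. Rad: 0 is shut (square across the steel pipe), 1.57 fully open (in line with the pipe), against a stop. Opens anticlockwise seen from above; may start up to 0.2 open. Friction about 0.2 N m (3 N near its end); stays where it is left.
- tap_pivot (a point): Point on the tap lever's upright turning axis, at the lever's mid-height (107 mm above the bench). The pipe and tap body below are no higher than 70 mm, but for the thin stem on the axis.
- lever_end (a point): Point on the lever's centre line 80 mm from its axis, 107 mm above the bench. The lever is a level bar 14 mm wide and 22 mm tall (96 to 118 mm above the bench), reaching 90 mm from the axis.
- vial_white1: One of five vials like the orange-rimmed one but with a white rim and band, in the other holders. Origin: centre of its underside. Leave it standing.
- vial_white2: One of five vials like the orange-rimmed one but with a white rim and band, in the other holders. Origin: centre of its underside. Leave it standing.
- vial_white3: One of five vials like the orange-rimmed one but with a white rim and band, in the other holders. Origin: centre of its underside. Leave it standing.
- vial_white4: One of five vials like the orange-rimmed one but with a white rim and band, in the other holders. Origin: centre of its underside. Leave it standing.
- vial_white5: One of five vials like the orange-rimmed one but with a white rim and band, in the other holders. Origin: centre of its underside. Leave it standing.
- collector: The whole collector, fixed to the bench: round cream deck, holders, post and swinging arm. Origin on the arm's turning axis, at bench height; x points along the arm at joint value 0; its cream control box (90 by 170 mm, 70 mm high) is on the -x side, centred 100 mm from the axis.
- tap_body: The tap, fixed to the bench: brass block on an aluminium foot plate (90 by 190 mm), with a steel pipe (18 mm thick, its centre 50 mm up) running along its y axis. Origin on the lever's turning axis, at bench height; x is the lever's direction when shut, y when open.
- beaker: Empty glass beaker, 72 mm across, 90 mm tall, loose, beyond the work. Origin: centre of its underside. A bystander.
- reagent_bottle: Glass bottle with a blue cap, 72 mm across, 150 mm tall, loose, at the left. Origin: centre of its underside. A bystander.
- tip_box: Grey box with green lid, 85 by 120 mm, 58 mm tall, loose, at the right. Origin: centre of its underside. A bystander.
Things that resemble listed ones, but are neither listed nor needed, are in the scene too. What is shaped like the vial_orange but pink is not meant.

How it is judged:
On the way, in this order (a step that is already met when the one before it is completed fails the run):
1. the arm's nozzle stands over the mouth of the orange-rimmed vial, at rest (horizontal distance between nozzle_tip and vial_orange below 0.007 m and velocity of joint swing_arm between -0.05 and 0.05 rad/s), for 0.3 s.
2. the tap lever is pushed fully open (value of joint tap_lever above 1.4 rad), for 0.2 s.
At the end, for the whole second after the job is handed in: The nozzle tip is within 7 mm (seen from above) of the orange-rimmed vial's axis, the arm is at rest, the tap lever is past 1.4 rad (fully open is 1.57) and all six vials stand upright in their holders (all of step 1 and value of joint tap_lever above 1.4 rad and angle between each of vial_orange, vial_white1, vial_white2, vial_white3, vial_white4, vial_white5's own z axis and vertical below 0.15 rad); the robot touches nothing.
It fails at once if the tap is opened (past 0.4 rad) while the nozzle is not over the orange-rimmed vial (more than 12 mm off) (value of joint tap_lever above 0.4 rad and horizontal distance between nozzle_tip and vial_orange above 0.012 m).
It fails at once if a vial is lifted, tipped or taken from its holder (12 mm or 0.3 rad) (distance of any of vial_orange, vial_white1, vial_white2, vial_white3, vial_white4, vial_white5 from where it was at the start of the episode above 0.012 m or angle between any of vial_orange, vial_white1, vial_white2, vial_white3, vial_white4, vial_white5's own z axis and vertical above 0.3 rad).
It fails at once if the collector or the tap is pushed with the arm or the gripper's body instead of the fingers (over 2 N) (contact force between the arm and collector above 2 N or contact force between the arm and tap_body above 2 N).
It fails at once if the beaker, bottle or tip box is moved more than 20 mm (distance of any of beaker, reagent_bottle, tip_box from where it was at the start of the episode above 0.02 m).
It also fails if it takes over 58 s, if anything falls off the work surface, if the arm or the gripper's body presses on something with over 40 N, if the wrist force passes 120 N, or if a joint passes its speed limit or range.

## Working session

There is one attempt and no reset: what is moved stays moved. The work goes in short steps, Python scripts to look and compute and a tool call to move; the robot and the scene stay as the last step left them, time stands still between calls to the robot, and variables do not carry over. Pictures are saved under pics/ and viewed, and the job is handed in when it is done.

Besides the shell and the picture viewer there is one more tool, called after "Call:" by a JSON object that holds its "api" and its "payload". step_arm: Moves the arm, as the interface text tells. Its arguments: {"type":"object","properties":{"plan":{"type":"array"},"squeeze":{"type":"number"}},"required":["plan"]}

```bash
mkdir -p pics
python3 - <<'E'
from bench import ctrl
import cv2
for n in ("top","side"):
    im=ctrl.get_image(n); cv2.imwrite(f"pics/{n}0.png",im[:,:,::-1])
    print(n,ctrl.calibration(n))
s=ctrl.get_state()
for k,v in s.items(): print(k,v)
E
```

```text
top {'fov_y': 43.850542254221914, 'cx': 325.2982044654146, 'cy': 229.74975790957336, 'k1': -0.10940819281872625, 'rvec': array([ 2.15467458, -2.11738414,  0.18842402]), 'tvec': array([-0.03358133,  0.66700647,  1.63246961])}
side {'fov_y': 44.13108433664444, 'cx': 318.96972493424107, 'cy': 228.47097286631865, 'k1': -0.1209763828044961, 'rvec': array([ 0.91413902, -2.31712891,  1.26690924]), 'tvec': array([0.44500091, 0.31956928, 0.93540184])}
time 0.1
joint_positions [ 1.21610743  0.32174879 -0.07007827  1.45157453  0.02262682  1.37080618
 -0.05691069]
qd [-5.74463713e-04 -1.49593023e-03  1.70044798e-03 -3.47519526e-03
  1.65431507e-03  5.82855864e-04  1.07338990e-05]
joint_torque [-1.29341159e-03 -4.92573988e+01 -4.05934202e-01 -3.13398564e+01
 -6.40014955e-02  3.94383667e-02  8.34833600e-05]
position [ 0.23408465 -0.6058678   0.23556008]
tool_rot [-3.08666464e+00 -5.75730487e-01  6.92624344e-04]
ft_force [-0.60545773 -0.24255831  0.5554699 ]
torque [0.02712242 0.00259098 0.00656604]
grip_width 1.0022196986119016
```

View pics/top0.png

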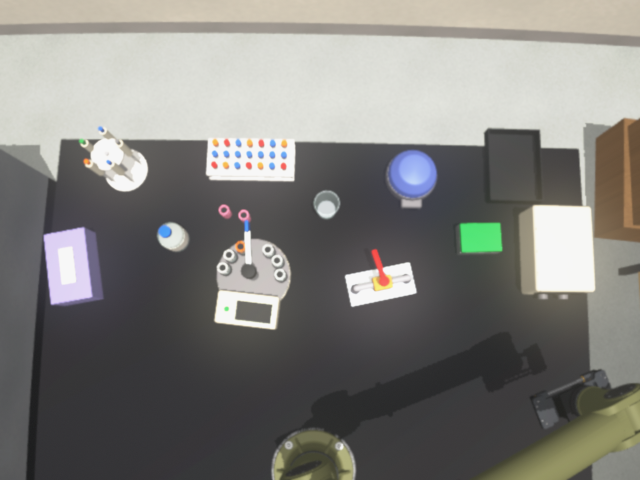

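View pics/side0.png

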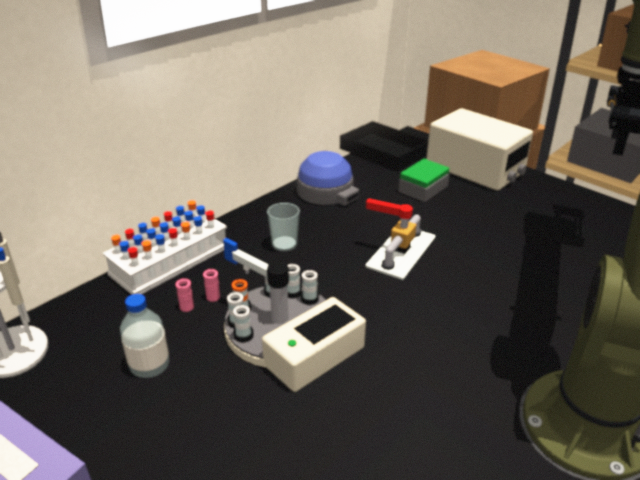

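The top view shows the hub at (249,270), the blue fin at (247,228) and the orange vial at (240,246), on the +y side of the arm. The red lever runs from (383,282) to (376,252). Two pink decoys stand near (225,211) and (244,215).

```bash
cat > h.py <<'E'
import numpy as np, cv2
from bench import ctrl
def cal(n):
    c=ctrl.calibration(n); f=240/np.tan(np.radians(c['fov_y'])/2)
    K=np.array([[f,0,c['cx']],[0,f,c['cy']],[0,0,1]]); D=np.array([c['k1'],0,0,0,0.])
    return K,D,cv2.Rodrigues(c['rvec'])[0],np.array(c['tvec'])
def proj(n,P):
    K,D,R,t=cal(n); return cv2.projectPoints(np.atleast_2d(P).astype(float),cv2.Rodrigues(R)[0],t,K,D)[0][:,0]
def onplane(n,uv,z):
    K,D,R,t=cal(n)
    r=cv2.undistortPoints(np.array(uv,float).reshape(-1,1,2),K,D)[:,0]
    d=np.c_[r,np.ones(len(r))]@R; c=-R.T@t
    return c+d*((z-c[2])/d[:,2])[:,None]
def big(n,x,y,w,h,s,name,im=None):
    im=ctrl.get_image(n) if im is None else im
    cv2.imwrite(name,cv2.resize(im[y:y+h,x:x+w,::-1],None,fx=s,fy=s,interpolation=cv2.INTER_CUBIC)); return im
E
python3 - <<'E'
from h import *
im=big("top",200,200,130,130,4.5,"pics/t1.png"); big("top",330,230,100,90,6,"pics/t2.png",im)
im2=big("side",200,220,180,170,3.5,"pics/s1.png")
np.save("top.npy",im);np.save("side.npy",im2)
for n in("top","side"):
  for l in("outlet_fin","vial_orange","tap_lever","swing_arm","vial_white1","collector","tap_body"):
    for d in ctrl.cut_out(n,l)[:7]:
        p=d['pixels'];v,u=np.nonzero(p);print(n,l,round(d['score'],2),d['rect'],u.mean().round(1),v.mean().round(1),len(u))
E
```

```text
top outlet_fin 0.75 [243.0, 219.5, 13.2, 57.5] 248.1 255.3 427
top tap_lever 0.52 [373.9, 248.4, 16.2, 37.1] 380.4 269.5 202
top swing_arm 0.89 [238.4, 218.3, 22.3, 59.7] 247.8 253.9 497
top swing_arm 0.45 [348.7, 249.3, 65.7, 58.6] 380.1 282.7 2149
top vial_white1 0.61 [224.6, 250.4, 11.3, 8.9] 229.9 255.1 134
top vial_white1 0.5 [272.6, 255.0, 10.8, 12.5] 277.2 260.5 105
top collector 0.75 [214.1, 222.0, 77.9, 104.9] 251.4 285.8 5040
top tap_body 0.79 [347.3, 250.6, 66.8, 56.9] 380.1 282.2 2193
side outlet_fin 0.6 [224.8, 240.0, 67.9, 47.9] 258.8 265.6 1172
side vial_orange 0.6 [206.6, 269.3, 11.7, 30.5] 211.2 284.3 433
side vial_orange 0.48 [233.0, 280.7, 12.8, 21.5] 240.9 289.8 245
side tap_lever 0.7 [369.3, 202.9, 43.3, 17.4] 389.7 208.2 520
side swing_arm 0.58 [220.5, 234.6, 69.9, 53.5] 258.3 264.8 1146
side vial_white1 0.86 [232.0, 307.9, 24.1, 26.7] 242.2 320.8 429
side vial_white1 0.79 [227.0, 290.5, 16.0, 32.2] 234.3 304.2 243
side vial_white1 0.64 [287.5, 262.8, 10.7, 33.0] 293.3 278.9 274
side vial_white1 0.62 [305.5, 270.8, 7.4, 30.0] 308.6 284.6 374
side vial_white1 0.53 [398.5, 161.9, 48.2, 43.3] 423.8 179.5 1582
side collector 0.78 [223.4, 238.4, 142.7, 149.8] 291.4 326.5 10498
side tap_body 0.58 [367.5, 200.9, 68.1, 78.4] 398.8 240.9 2896
```

View pics/t1.png

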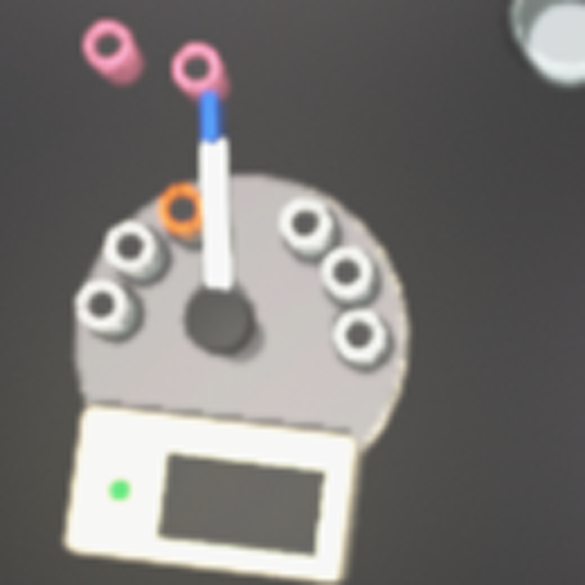

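View pics/t2.png

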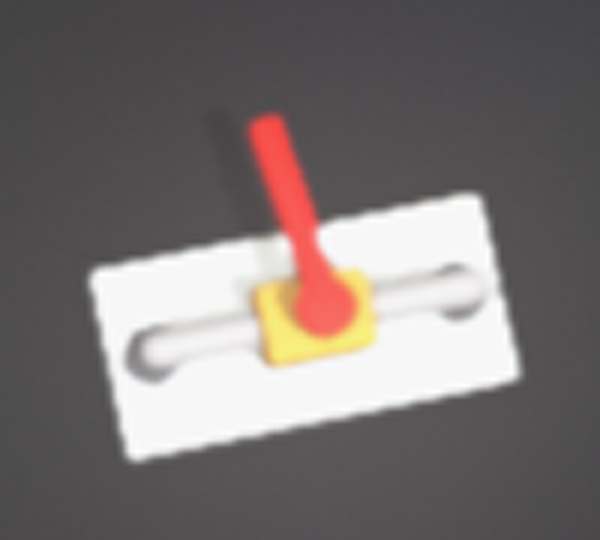

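View pics/s1.png

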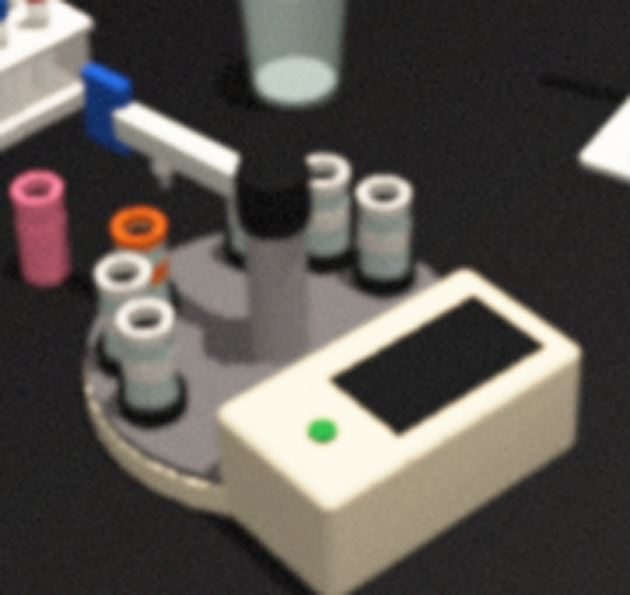

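```bash
cat > m.py <<'E'
from h import *
from scipy.optimize import least_squares
def px(p,x0,y0,s): return (np.array(p,float)+.5)/s-.5+np.array([x0,y0])
t=lambda p:px(p,200,200,4.5)
w=onplane("top",t([(182,210),(130,248),(102,305),(305,223),(347,273),(360,337)]),.085)
ang=np.array([.5,1,1.5,-.5,-1,-1.5])
f=lambda q:(w[:,:2]-q[:2]-.08*np.c_[np.cos(ang+q[2]),np.sin(ang+q[2])]).ravel()
r=least_squares(f,[w[:,0].mean(),w[:,1].mean(),0])
print("vials",w.round(4)); print("fit cx cy yaw",r.x,"resid mm",(r.fun*1000).round(1))
print("hub top",onplane("top",t([(220,320)]),.146))
c=r.x
finT=onplane("top",t([(209,91),(211,138)]),.150); print("fin ends top",finT)
finmid=onplane("top",t([(209.5,115)]),.150)[0]
print("arm ang(rel)",np.arctan2(finmid[1]-c[1],finmid[0]-c[0])-c[2], np.hypot(*(finmid[:2]-c[:2])))
s=lambda p:px(p,200,220,3.5)
print("side: rims",onplane("side",s([(139,228),(123,273),(145,316),(385,192)]),.085))
print("pink top",onplane("top",t([(108,44),(196,68)]),.06), onplane("side",s([(38,188)]),.06))
print("pink base side",onplane("side",s([(42,275)]),.0))
l=lambda p:px(p,330,230,6)
print("lever pivot/end",onplane("top",l([(328,306),(265,121)]),.118))
pc=onplane("top",l([(92,270),(478,193),(521,378),(132,460)]),.008); print("plate",pc.round(4), pc.mean(0))
E
python3 m.py
python3 -c "
from h import *
print(proj('top',[[.234,-.606,.236]]))"
```

```text
vials [[0.6118 0.2139 0.085 ]
 [0.5876 0.2451 0.085 ]
 [0.5521 0.2609 0.085 ]
 [0.6052 0.1377 0.085 ]
 [0.5747 0.1109 0.085 ]
 [0.5355 0.1018 0.085 ]]
fit cx cy yaw [ 0.53830449  0.18223845 -0.09697968] resid mm [-0.1  0.3 -0.2  0.1  0.4 -0.2  0.7  0.4 -0.1 -0.1 -0.7 -0.5]
hub top [[0.53825829 0.18043079 0.146     ]]
fin ends top [[0.67467801 0.19168682 0.15      ]
 [0.64627966 0.18937456 0.15      ]]
arm ang(rel) 0.1672429842062882 0.12214634981422678
side: rims [[0.61131956 0.21536309 0.085     ]
 [0.58865048 0.24587535 0.085     ]
 [0.55444369 0.26043456 0.085     ]
 [0.53771467 0.10188164 0.085     ]]
pink top [[0.72051049 0.26877795 0.06      ]
 [0.70601218 0.21223191 0.06      ]] [[0.70647525 0.21148218 0.06      ]]
pink base side [[0.7051932  0.21690786 0.        ]]
lever pivot/end [[ 0.52085519 -0.18288575  0.118     ]
 [ 0.60427957 -0.15416482  0.118     ]]
plate [[ 0.5458 -0.0809  0.008 ]
 [ 0.5861 -0.2672  0.008 ]
 [ 0.4971 -0.2875  0.008 ]
 [ 0.4553 -0.1011  0.008 ]] [ 0.52106725 -0.18417559  0.008     ]
[[558.00482795 393.76397467]]
```

```bash
cat > mv.py <<'E'
from h import *
# tool-frame shift/turn from the current measured pose to world TCP xyz (+ optional yaw of tool x)
def to(P,yaw=None):
    s=ctrl.get_state(); R=cv2.Rodrigues(np.array(s['tool_rot']))[0]
    d=(np.atleast_2d(P)-s['position'])@R
    print("yaw",np.arctan2(R[1,0],R[0,0]).round(4),"pos",np.round(s['position'],4),"t",round(s['time'],2),"F",np.round(s['ft_force'],1),"grip",s['grip_width'])
    print(d.round(4).tolist())
    if yaw is not None: print("rz",-(yaw-np.arctan2(R[1,0],R[0,0])))
E
python3 - <<'E'
from mv import *
a=np.linspace(-1.202,.21,17); r=np.linspace(.65,.676,17); z=np.full(17,.237)
to(np.c_[r*np.cos(a),r*np.sin(a),z],0.405)
E
```

```text
yaw 0.3688 pos [ 0.2343 -0.6063  0.2366] t 0.9 F [-0.6  0.4  0.2] grip 0.9981780311817509
[[0.0, -0.0, -0.0004], [0.0575, -0.0009, -0.0004], [0.1147, -0.0069, -0.0004], [0.1714, -0.018, -0.0004], [0.227, -0.034, -0.0004], [0.2811, -0.0549, -0.0004], [0.3333, -0.0806, -0.0004], [0.3831, -0.1109, -0.0004], [0.4302, -0.1455, -0.0004], [0.4741, -0.1842, -0.0004], [0.5146, -0.2268, -0.0005], [0.5512, -0.2729, -0.0005], [0.5838, -0.3221, -0.0005], [0.6119, -0.3742, -0.0005], [0.6353, -0.4287, -0.0005], [0.6539, -0.4851, -0.0005], [0.6675, -0.5431, -0.0005]]
rz -0.03623080256088679
```

Call:
{"api": "step_arm", "payload": {"plan": [[[0,0,0],[0.05,-0.001,-0.01],255],[[0,0,0],[0.1,-0.006,-0.02],255],[[0,0,0],[0.15,-0.014,-0.02],255],[[0,0,0],[0.2,-0.026,-0.02],255],[[0,0,0],[0.25,-0.043,-0.02],255],[[0,0,0],[0.3,-0.064,-0.02],255],[[0,0,0],[0.35,-0.09,-0.02],255],[[0,0,0],[0.4,-0.123,-0.02],255],[[0,0,0],[0.44,-0.155,-0.02],255],[[0,0,0],[0.474,-0.184,-0.02],255]], "squeeze": 10}}

```text
time: 2.15
position: [0.6112, -0.2615, 0.2566]
tool_rot: [-3.088, -0.578, -0.001]
ft_force: [0.5, 0.3, 0.7]
grip_width: 0.019
```

Run:
```python
from mv import *
a=np.linspace(-.4,.21,9); r=np.linspace(.66,.676,9)
to(np.c_[r*np.cos(a),r*np.sin(a),np.full(9,.25)],0.405)
to([[.6625,.140,.2],[.6625,.140,.13]])
```

```text
yaw 0.3703 pos [ 0.6112 -0.2615  0.2566] t 2.15 F [0.5 0.3 0.7] grip 0.019072816078486175
[[-0.0015, -0.0054, 0.0066], [0.0337, -0.0415, 0.0066], [0.0661, -0.0803, 0.0066], [0.0955, -0.1217, 0.0066], [0.1218, -0.1652, 0.0066], [0.1448, -0.2108, 0.0067], [0.1642, -0.2582, 0.0067], [0.1801, -0.307, 0.0067], [0.1922, -0.3571, 0.0067]]
rz -0.0347393993923773
yaw 0.3703 pos [ 0.6112 -0.2615  0.2566] t 2.15 F [0.5 0.3 0.7] grip 0.019072816078486175
[[0.1931, -0.3557, 0.0567], [0.193, -0.3557, 0.1267]]
```

Call:
{"api": "step_arm", "payload": {"plan": [[[0,0,0],[0.034,-0.041,0.005],255],[[0,0,0],[0.066,-0.08,0.005],255],[[0,0,0],[0.095,-0.122,0.005],255],[[0,0,0],[0.122,-0.165,0.005],255],[[0,0,0],[0.145,-0.211,0.005],255],[[0,0,0],[0.164,-0.258,0.005],255],[[0,0,-0.035],[0.18,-0.307,0.01],255],[[0,0,-0.035],[0.193,-0.34,0.03],255],[[0,0,-0.035],[0.193,-0.356,0.057],255],[[0,0,-0.035],[0.193,-0.356,0.057],255]]}}

```text
time: 3.4
position: [0.6597, 0.1394, 0.1971]
tool_rot: [-3.076, -0.635, 0.008]
ft_force: [0.5, -1.4, 0.1]
grip_width: 0.007
```

Run:
```python
from mv import *
big("top",200,180,160,150,4,"pics/t3.png")
to([[.6625,.140,.13],[.6574,.2115,.13]],.405)
```

```text
yaw 0.4046 pos [0.6613 0.1376 0.1989] t 3.45 F [-0.1 -0.5  0.8] grip 0.0035034650849951267
[[0.0021, -0.0017, 0.0689], [0.0256, -0.0695, 0.0689]]
rz -0.0004000198932306298
```

View pics/t3.png

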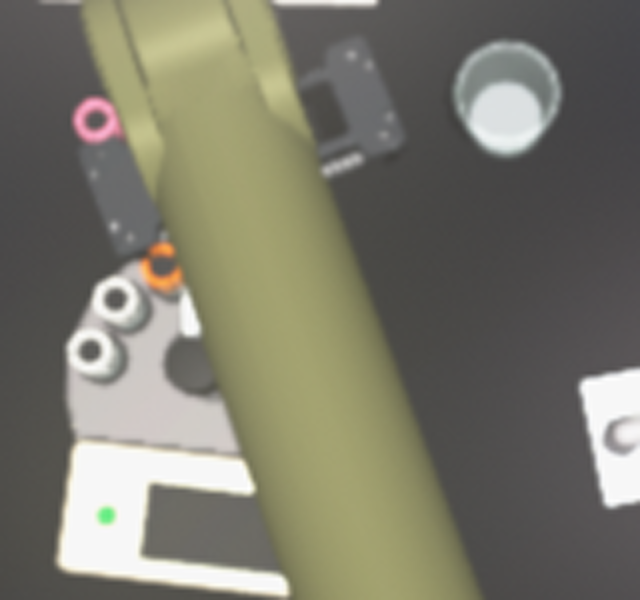

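The robot's arm hides the fin from the top camera, but the orange rim still shows at about (162,267) in the crop. I'll go down and check from the side camera.

Call:
{"api": "step_arm", "payload": {"plan": [[[0,0,0],[0.002,-0.001,0.02],255],[[0,0,0],[0.002,-0.001,0.04],255],[[0,0,0],[0.002,-0.001,0.06],255],[[0,0,0],[0.002,-0.001,0.069],255],[[0,0,0],[0.002,-0.001,0.069],255],[[0,0,0],[0.006,-0.012,0.069],255],[[0,0,0],[0.008,-0.02,0.069],255],[[0,0,0],[0.01,-0.024,0.069],255],[[0,0,0],[0.01,-0.024,0.069],255],[[0,0,0],[0.01,-0.024,0.069],255]]}}

```text
time: 4.7
position: [0.6617, 0.1634, 0.1306]
tool_rot: [3.077, 0.629, 0.0]
ft_force: [0.3, -0.1, -0.4]
grip_width: 0.006
```

Run:
```python
from mv import *
big("side",180,170,200,170,3.5,"pics/s2.png")
to([[.6574,.2115,.13]],.405)
```

```text
yaw 0.4032 pos [0.6617 0.1633 0.1305] t 4.75 F [0.5 0.3 1.1] grip 0.006177266688442515
[[0.015, -0.046, 0.0005]]
rz -0.0018040822348340257
```

View pics/s2.png

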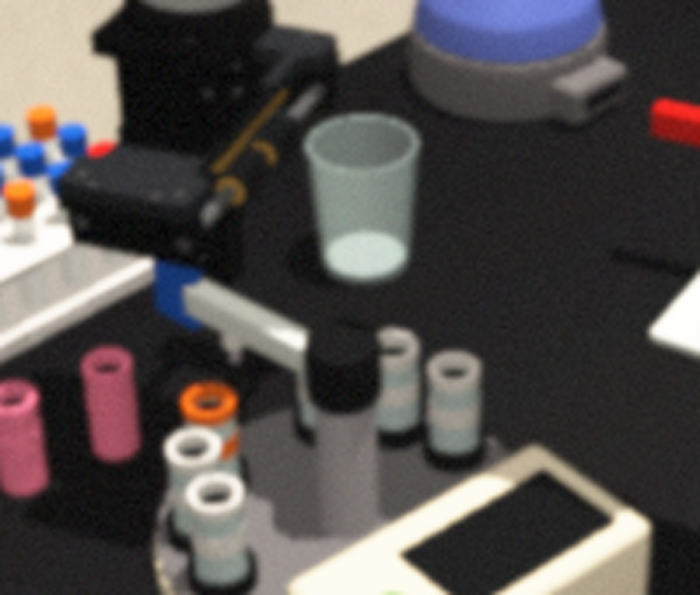

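The side view shows the closed fingers behind the blue fin and clear of all the vials. The nozzle tip is at about (233,355) in the crop and the orange rim at (208,402). Now I'll push, stopping a little short.

Call:
{"api": "step_arm", "payload": {"plan": [[[0,0,0],[0.002,-0.006,0],255],[[0,0,0],[0.005,-0.013,0],255],[[0,0,0],[0.008,-0.02,0],255],[[0,0,0],[0.01,-0.026,0],255],[[0,0,0],[0.012,-0.032,0],255],[[0,0,0],[0.013,-0.037,0],255],[[0,0,0],[0.014,-0.04,0],255],[[0,0,0],[0.014,-0.042,0],255],[[0,0,0],[0.014,-0.042,0],255],[[0,0,0],[0.014,-0.042,0],255]]}}

```text
time: 6.0
position: [0.658, 0.2081, 0.1306]
tool_rot: [-3.078, -0.63, -0.0]
ft_force: [0.6, -0.7, 0.0]
grip_width: 0.008
```

Run:
```python
from mv import *
im=big("side",200,230,110,100,6,"pics/s3.png");np.save("s3.npy",im)
to([[.6574,.2115,.13]],.405)
```

```text
yaw 0.4038 pos [0.658  0.208  0.1305] t 6.05 F [0.5 0.2 0.1] grip 0.003489558832190672
[[0.0009, -0.0034, 0.0005]]
rz -0.0012491438553331458
```

View pics/s3.png

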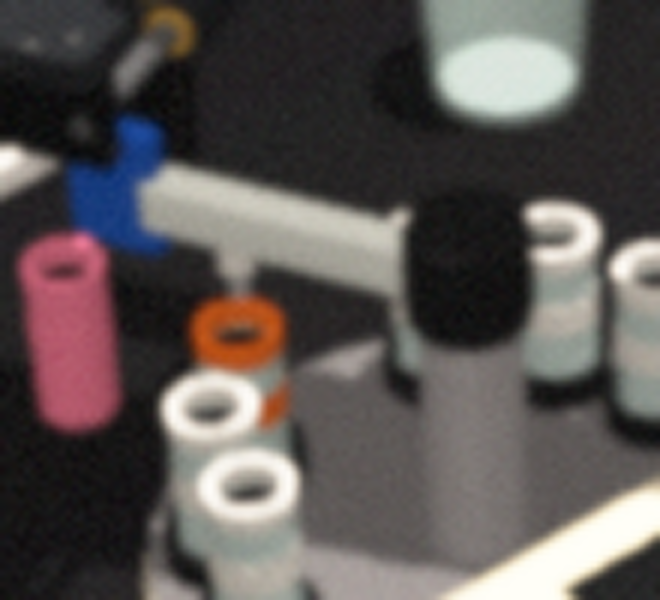

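Run:
```python
from h import *
px=lambda p:(np.array(p,float)+.5)/6-.5+np.array([200,230])
print("tip px->xy",onplane("side",px([(238,294)]),.095),"rim",onplane("side",px([(238,330)]),.085))
for a in (.3,.33,.36,.38,.405,.43):
    P=[.5383+.08*np.cos(a),.1822+.08*np.sin(a),.095]
    q=(proj("side",P)[0]-[200,230]+.5)*6-.5; print(a,q.round(0))
# bar side: project bar axis
```

```text
tip px->xy [[0.61553648 0.21107943 0.095     ]] rim [[0.61193037 0.21510085 0.085     ]]
0.3 [252. 288.]
0.33 [248. 292.]
0.36 [245. 296.]
0.38 [242. 299.]
0.405 [239. 303.]
0.43 [237. 307.]
```

The nozzle is still about 3–5 mm short (tip at about (238,294), rim centre at (238,330)). I'll push 4 mm more, back away and check from above.

Call:
{"api": "step_arm", "payload": {"plan": [[[0,0,0],[0.0,-0.001,0],255],[[0,0,0],[0.001,-0.002,0],255],[[0,0,0],[0.001,-0.003,0],255],[[0,0,0],[0.001,-0.004,0],255],[[0,0,0],[0.001,-0.004,0],255],[[0,0,0],[0.001,-0.004,0],255],[[0,0,0],[0.001,0.005,0],255],[[0,0,0],[0.001,0.02,0],255],[[0,0,0],[-0.001,0.04,-0.03],255],[[0,0,0],[-0.001,0.06,-0.08],255]]}}

```text
time: 7.3
position: [0.68, 0.1496, 0.209]
tool_rot: [3.077, 0.628, -0.007]
ft_force: [0.7, 0.4, 0.4]
grip_width: 0.006
```

Run:
```python
from mv import *
big("side",200,230,110,100,6,"pics/s4.png")
a=np.linspace(.17,-.2,6);r=np.linspace(.67,.67,6)
to(np.c_[r*np.cos(a),r*np.sin(a),np.full(6,.25)])
```

```text
yaw 0.3978 pos [0.6853 0.1468 0.2189] t 7.35 F [ 3.2 -2.   6.8] grip 0.005660428146043931
[[-0.0357, 0.0213, -0.0313], [-0.0487, 0.0691, -0.0312], [-0.0651, 0.1159, -0.0311], [-0.085, 0.1613, -0.031], [-0.1082, 0.2051, -0.031], [-0.1346, 0.2471, -0.031]]
```

View pics/s4.png

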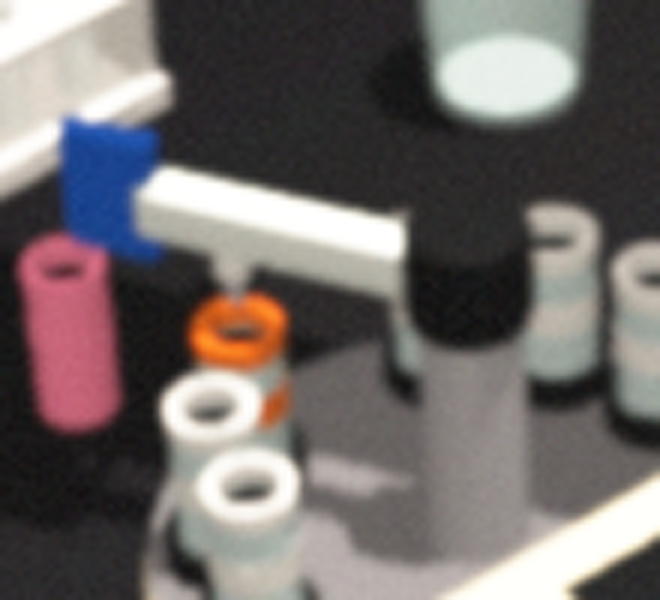

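Call:
{"api": "step_arm", "payload": {"plan": [[[0,0,0],[-0.03,0.02,-0.03],255],[[0,0,0],[-0.049,0.069,-0.03],255],[[0,0,0],[-0.065,0.116,-0.03],255],[[0,0,0],[-0.085,0.161,-0.03],255],[[0,0,0],[-0.108,0.205,-0.03],255],[[0,0,0],[-0.135,0.247,-0.03],255],[[0,0,0],[-0.16,0.287,-0.03],255],[[0,0,0],[-0.19,0.327,-0.03],255],[[0,0,0],[-0.19,0.327,-0.03],255],[[0,0,0],[-0.19,0.327,-0.03],255]]}}

```text
time: 8.6
position: [0.6343, -0.2234, 0.2405]
tool_rot: [-3.078, -0.628, -0.001]
ft_force: [0.6, 0.9, -0.2]
grip_width: 0.007
```

Run:
```python
from mv import *
ims=[ctrl.get_image("top") for _ in range(4)]
im=np.mean(ims,0).astype(np.uint8); np.save("t5.npy",im)
big("top",215,205,70,80,7,"pics/t5.png",im)
to([[.6,-.25,.25]])
```

```text
yaw 0.4064 pos [ 0.6349 -0.2212  0.2407] t 8.8 F [ 0.8 -0.   0.3] grip 0.005275275865577113
[[-0.0434, 0.0127, -0.0094]]
```

View pics/t5.png

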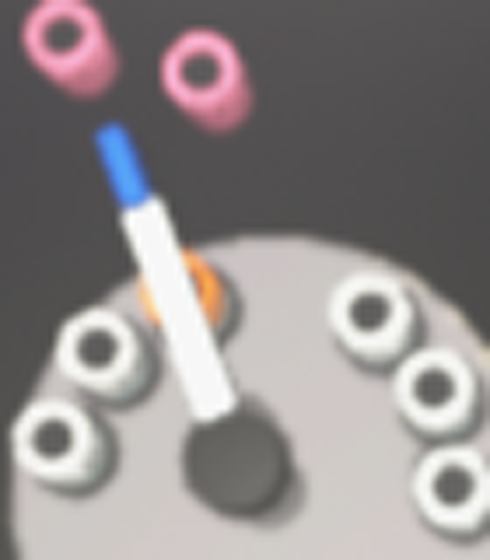

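Run:
```python
from h import *
im=np.load("t5.npy").astype(int)
px=lambda p:(np.array(p,float)+.5)/7-.5+np.array([215,205])
C=np.array([.5383,.1822])
for P,z in (((143,206),.134),((213,412),.134),((111,130),.15),((138,196),.15)):
    w=onplane("top",px([P]),z)[0,:2]; d=w-C; print(P,w.round(4),"ang",np.arctan2(d[1],d[0]).round(3),"r",np.hypot(*d).round(4))
sub=im[205:285,215:285]
m=(sub[:,:,2]-sub[:,:,0]>60); v,u=np.nonzero(m); w8=(sub[:,:,2]-sub[:,:,0])[m]
uv=[[np.average(u,weights=w8)+215,np.average(v,weights=w8)+205]]
w=onplane("top",uv,.148)[0,:2]-C; print("blue",uv,np.arctan2(w[1],w[0]),np.hypot(*w))
m=(sub[:,:,0]-sub[:,:,2]>60)&(np.arange(sub.shape[0])[:,None]>25); v,u=np.nonzero(m);print("orange",u.min()+215,u.max()+215,v.min()+205,v.max()+205)
# bar wedge overlay
vis=cv2.resize(np.load("t5.npy")[205:285,215:285,::-1],None,fx=7,fy=7,interpolation=cv2.INTER_CUBIC)
a=.405
for P in ([.02,0],[.105,0]):pass
def L(A,B,z,c):
    q=((proj("top",[[*A,z],[*B,z]])-[215,205]+.5)*7).astype(int); cv2.line(vis,tuple(map(int,q[0])),tuple(map(int,q[1])),c,1)
u_=np.array([np.cos(a),np.sin(a)]);n=np.array([-u_[1],u_[0]])
for s in(-.007,.007): L(C+.02*u_+s*n,C+.105*u_+s*n,.134,(0,0,255))
for s in(-.005,.005): L(C+.105*u_+s*n,C+.137*u_+s*n,.15,(0,255,0))
V=np.array([.6118,.2139])
th=np.linspace(0,6.3,40)
for r in(.0105,.014):
  q=((proj("top",np.c_[V[0]+r*np.cos(th),V[1]+r*np.sin(th),th*0+.085])-[215,205]+.5)*7).astype(int); cv2.polylines(vis,[q.reshape(-1,1,2)],0,(255,0,255),1)
cv2.imwrite("pics/t6.png",vis)
```

```text
(143, 206) [0.6382 0.2222] ang 0.381 r 0.1076
(213, 412) [0.5589 0.192 ] ang 0.446 r 0.0228
(111, 130) [0.6649 0.2334] ang 0.384 r 0.1366
(138, 196) [0.6395 0.2219] ang 0.374 r 0.1087
blue [[np.float64(232.0730605395637), np.float64(228.270427262166)]] 0.3898719525010166 0.12224090685220805
orange 235 246 241 250
```

View pics/t6.png

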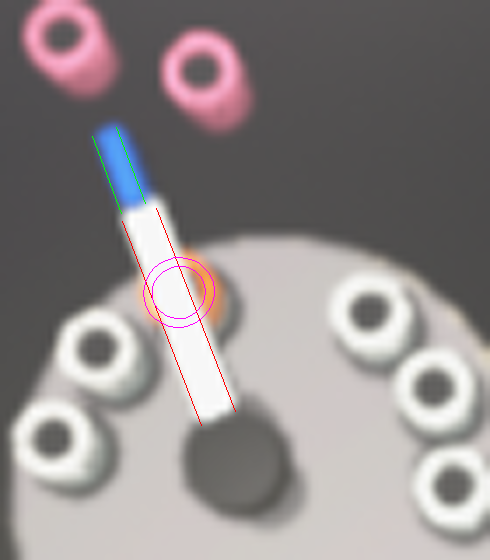

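Run:
```python
from mv import *
im=np.mean([ctrl.get_image("side") for _ in range(4)],0).astype(np.uint8)
vis=cv2.resize(im[260:310,215:275,::-1],None,fx=12,fy=12,interpolation=cv2.INTER_CUBIC)
V=np.array([.6118,.2139]);th=np.linspace(0,6.3,40)
for r,z,c in((.014,.085,(255,0,255)),(.0105,.085,(255,0,255)),(.003,.095,(0,255,0)),(.003,.115,(0,255,0))):
  q=((proj("side",np.c_[V[0]+r*np.cos(th),V[1]+r*np.sin(th),th*0+z])-[215,260]+.5)*12).astype(int); cv2.polylines(vis,[q.reshape(-1,1,2)],0,c,1)
cv2.imwrite("pics/s6.png",vis)
```

```text
(no output)
```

View pics/s6.png

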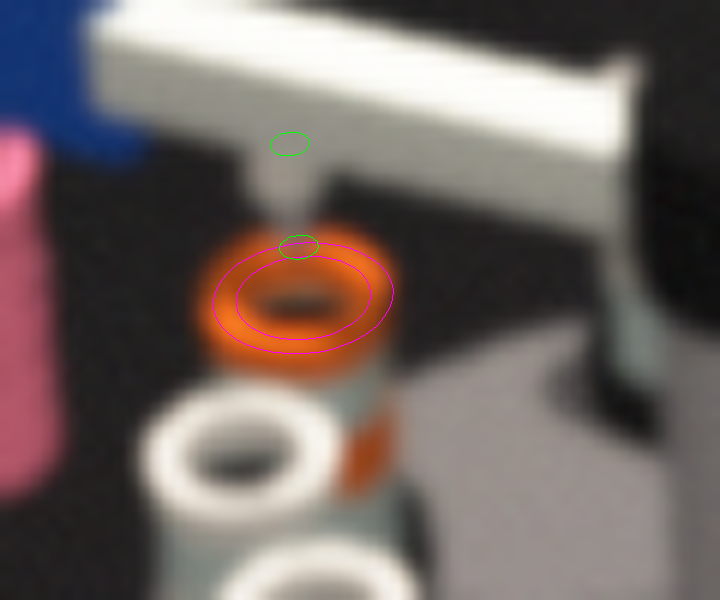

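Run:
```python
from h import *
im=np.load("side.npy")
vis=cv2.resize(im[250:300,215:275,::-1],None,fx=12,fy=12,interpolation=cv2.INTER_CUBIC)
th=np.linspace(0,6.3,40)
for a,c in((.05,(0,255,0)),(.07,(0,0,255)),(.09,(255,255,0))):
 for z in(.095,.115):
  q=((proj("side",np.c_[.5383+.08*np.cos(a)+.003*np.cos(th),.1822+.08*np.sin(a)+.003*np.sin(th),th*0+z])-[215,250]+.5)*12).astype(int); cv2.polylines(vis,[q.reshape(-1,1,2)],0,c,1)
cv2.imwrite("pics/s7.png",vis)
```

```text
(no output)
```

View pics/s7.png

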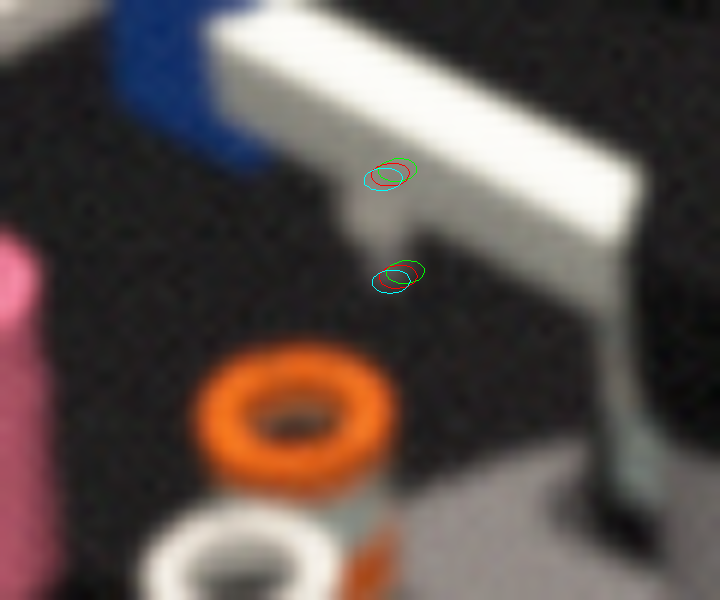

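The nozzle is over the mouth to within about 1–3 mm: the top view shows the bar across the orange rim, and in the side view the tip meets the rim's centre column. Next is the tap lever.

Run:
```python
from mv import *
T=np.array([.521,-.184]);rows=[]
for phi,ex in [(.331,.022),(.331,.022),(.331,.006)]+[(p,0) for p in np.linspace(.331,.213+1.56,15)]:
    al=phi-.405; d=.007+.015*abs(np.cos(al))+.0095*abs(np.sin(al))+ex
    u=np.array([np.cos(phi),np.sin(phi)]);n=np.array([-u[1],u[0]])
    rows.append([*(T+.07*u-d*n),.112])
rows[0][2]=.2
to(rows); print(np.round(rows,4).tolist())
```

```text
yaw 0.4051 pos [ 0.6346 -0.2222  0.2406] t 9.0 F [-0.6  0.  -1.2] grip 0.004748585493270165
[[-0.0228, -0.0301, 0.0406], [-0.0228, -0.0301, 0.1286], [-0.0216, -0.0461, 0.1286], [-0.0212, -0.0521, 0.1286], [-0.0187, -0.0596, 0.1286], [-0.0169, -0.0661, 0.1286], [-0.0157, -0.073, 0.1286], [-0.0152, -0.0801, 0.1286], [-0.0155, -0.0875, 0.1286], [-0.0166, -0.0949, 0.1286], [-0.0186, -0.1023, 0.1286], [-0.0214, -0.1097, 0.1286], [-0.0252, -0.1168, 0.1286], [-0.0298, -0.1235, 0.1286], [-0.0353, -0.1298, 0.1286], [-0.0416, -0.1355, 0.1286], [-0.0486, -0.1404, 0.1286], [-0.0563, -0.1445, 0.1286]]
[[0.6017, -0.2035, 0.2], [0.6017, -0.2035, 0.112], [0.5965, -0.1884, 0.112], [0.5946, -0.1827, 0.112], [0.5939, -0.1748, 0.112], [0.593, -0.1681, 0.112], [0.5914, -0.1613, 0.112], [0.589, -0.1545, 0.112], [0.5858, -0.1479, 0.112], [0.5819, -0.1415, 0.112], [0.5772, -0.1355, 0.112], [0.5716, -0.1298, 0.112], [0.5654, -0.1248, 0.112], [0.5585, -0.1204, 0.112], [0.551, -0.1168, 0.112], [0.5429, -0.1141, 0.112], [0.5345, -0.1123, 0.112], [0.5259, -0.1115, 0.112]]
```

Call:
{"api": "step_arm", "payload": {"plan": [[[0,0,0],[-0.018,-0.02,0.03],255],[[0,0,0],[-0.022,-0.028,0.06],255],[[0,0,0],[-0.022,-0.028,0.09],255],[[0,0,0],[-0.022,-0.028,0.115],255],[[0,0,0],[-0.022,-0.028,0.128],255],[[0,0,0],[-0.022,-0.028,0.128],255],[[0,0,0],[-0.022,-0.04,0.128],255],[[0,0,0],[-0.021,-0.047,0.128],255],[[0,0,0],[-0.021,-0.052,0.128],255],[[0,0,0],[-0.021,-0.052,0.128],255]]}}

```text
time: 10.25
position: [0.5947, -0.1828, 0.113]
tool_rot: [3.077, 0.631, 0.001]
ft_force: [-0.2, -0.1, -0.6]
grip_width: 0.004
```

Run:
```python
from mv import *
im=ctrl.get_image("side");big("side",300,140,170,150,4,"pics/s8.png",im)
T=np.array([.521,-.184]);rows=[]
for phi in np.linspace(.4,.213+1.57,15):
    al=phi-.405; d=.007+.015*abs(np.cos(al))+.0095*abs(np.sin(al))
    u=np.array([np.cos(phi),np.sin(phi)]);n=np.array([-u[1],u[0]])
    rows.append([*(T+.07*u-d*n),.112])
to(rows)
```

```text
yaw 0.4041 pos [ 0.5947 -0.1833  0.1129] t 10.3 F [-0.2 -0.2 -0.8] grip 0.005666674780465649
[[0.0019, -0.0061, 0.0009], [0.0038, -0.0123, 0.0009], [0.0052, -0.0187, 0.0009], [0.0059, -0.0255, 0.0009], [0.006, -0.0324, 0.0009], [0.0053, -0.0395, 0.0009], [0.0039, -0.0467, 0.0009], [0.0017, -0.0538, 0.0009], [-0.0014, -0.0607, 0.0009], [-0.0052, -0.0675, 0.0009], [-0.0099, -0.0738, 0.0009], [-0.0154, -0.0797, 0.0009], [-0.0216, -0.085, 0.0009], [-0.0284, -0.0896, 0.0009], [-0.0358, -0.0934, 0.0008]]
```

View pics/s8.png

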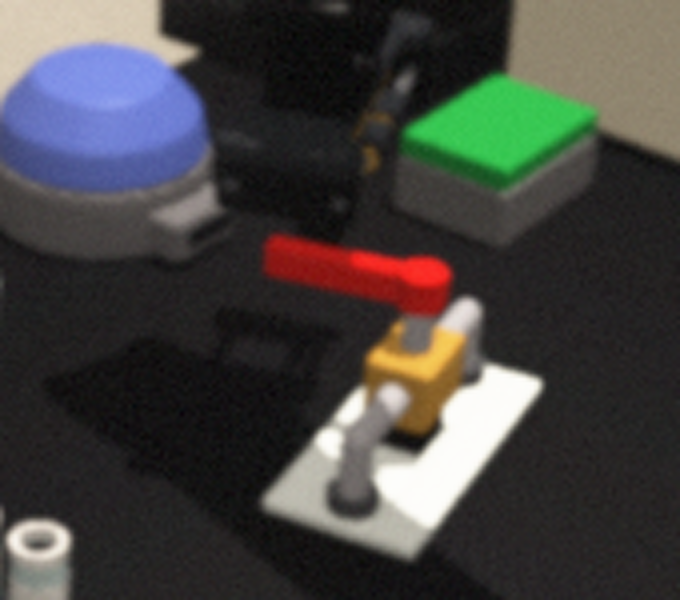

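The fingers are behind the red lever, in place at its far side. The lever runs from (270,255) to (430,280) in the crop. Now I'll sweep it round.

Call:
{"api": "step_arm", "payload": {"plan": [[[0,0,0],[0.002,-0.006,0.001],255],[[0,0,0],[0.004,-0.012,0.001],255],[[0,0,0],[0.005,-0.019,0.001],255],[[0,0,0],[0.006,-0.025,0.001],255],[[0,0,0],[0.006,-0.032,0.001],255],[[0,0,0],[0.005,-0.039,0.001],255],[[0,0,0],[0.004,-0.047,0.001],255],[[0,0,0],[0.002,-0.054,0.001],255],[[0,0,0],[-0.001,-0.061,0.001],255],[[0,0,0],[-0.005,-0.067,0.001],255]]}}

```text
time: 11.55
position: [0.5637, -0.123, 0.1117]
tool_rot: [-3.078, -0.631, -0.001]
ft_force: [1.9, -2.7, 1.0]
grip_width: 0.009
```

Run:
```python
from mv import *
im=ctrl.get_image("side");big("side",300,140,170,150,4,"pics/s9.png",im)
T=np.array([.521,-.184]);rows=[]
for phi in list(np.linspace(1.3,.213+1.6,7)):
    al=phi-.405; d=.007+.015*abs(np.cos(al))+.0095*abs(np.sin(al))
    u=np.array([np.cos(phi),np.sin(phi)]);n=np.array([-u[1],u[0]])
    rows.append([*(T+.07*u-d*n),.112])
to(rows)
```

```text
yaw 0.4047 pos [ 0.5628 -0.1224  0.1117] t 11.6 F [ 1.2 -2.2 -0. ] grip 0.004529946672544788
[[-0.0004, 0.0004, -0.0003], [-0.0045, -0.0051, -0.0003], [-0.0091, -0.0102, -0.0003], [-0.0143, -0.015, -0.0003], [-0.0201, -0.0192, -0.0003], [-0.0262, -0.0228, -0.0003], [-0.0328, -0.0259, -0.0003]]
```

View pics/s9.png

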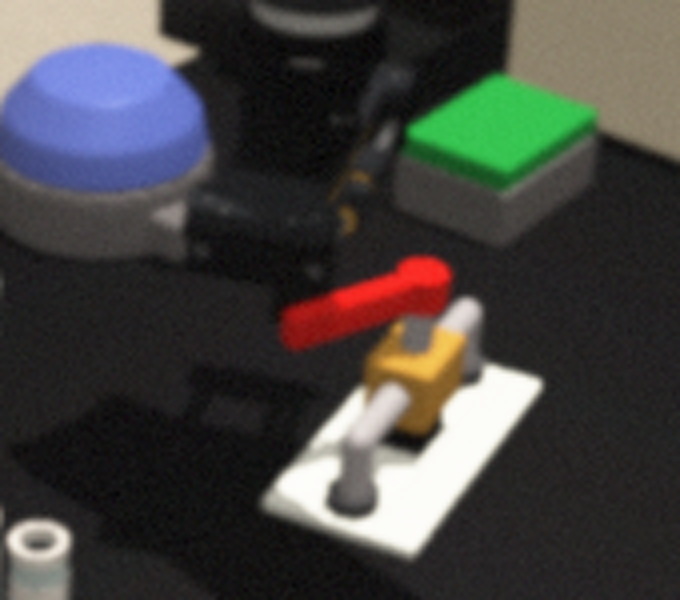

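The lever is turning and its end is now at (290,330) in the crop. I'll continue to the stop.

Call:
{"api": "step_arm", "payload": {"plan": [[[0,0,0],[-0.004,-0.005,0],255],[[0,0,0],[-0.009,-0.01,0],255],[[0,0,0],[-0.014,-0.015,0],255],[[0,0,0],[-0.02,-0.019,0],255],[[0,0,0],[-0.026,-0.023,0],255],[[0,0,0],[-0.031,-0.025,0],255],[[0,0,0],[-0.034,-0.026,0],255],[[0,0,0],[-0.034,-0.026,0],255],[[0,0,0],[-0.034,-0.026,0],255],[[0,0,0],[-0.034,-0.026,0],255]]}}

```text
time: 12.85
position: [0.5267, -0.1124, 0.112]
tool_rot: [3.076, 0.631, 0.017]
ft_force: [15.2, -1.2, -9.3]
grip_width: 0.005
```

Run:
```python
from mv import *
im=ctrl.get_image("side");big("side",300,140,170,150,4,"pics/s10.png",im)
to([[.54,-.1,.112]])
```

```text
yaw 0.4046 pos [ 0.5268 -0.1124  0.112 ] t 12.9 F [ 14.7  -2.4 -10.4] grip 0.006532388503159827
[[0.0171, -0.0062, 0.0002]]
```

View pics/s10.png

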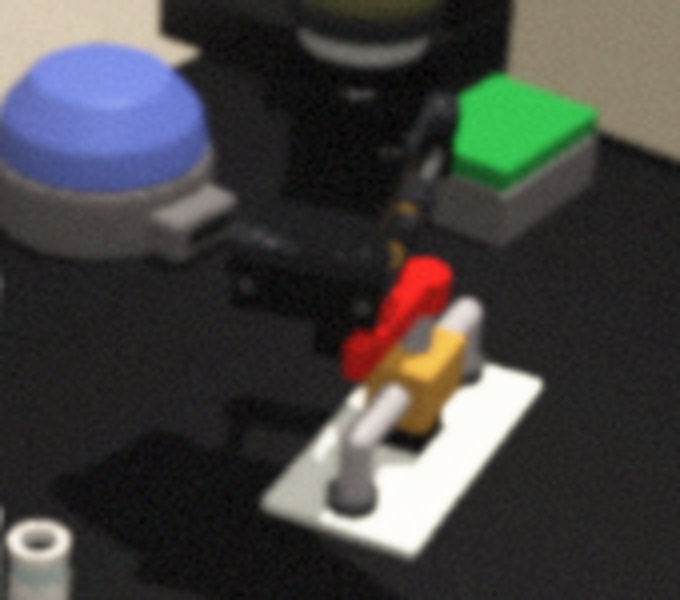

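A force of 15 N and a lever parallel to the pipe both say it's at the stop. I'll retreat and check.

Call:
{"api": "step_arm", "payload": {"plan": [[[0,0,0],[0.01,0.002,0],255],[[0,0,0],[0.025,0.006,0],255],[[0,0,0],[0.045,0.012,-0.01],255],[[0,0,0],[0.06,0.015,-0.05],255],[[0,0,0],[0.065,0.02,-0.1],255],[[0,0,0],[0.06,0.05,-0.14],255],[[0,0,0],[0.04,0.1,-0.14],255],[[0,0,0],[0.01,0.15,-0.14],255],[[0,0,0],[-0.02,0.2,-0.14],255],[[0,0,0],[-0.05,0.24,-0.14],255]]}}

```text
time: 14.15
position: [0.5698, -0.3554, 0.2506]
tool_rot: [-3.077, -0.629, 0.003]
ft_force: [0.8, 0.2, -1.2]
grip_width: 0.005
```

Run:
```python
from mv import *
im=ctrl.get_image("top");big("top",200,190,260,140,3,"pics/t11.png",im)
im=ctrl.get_image("side");big("side",190,150,260,210,3,"pics/s11.png",im)
to([[.54,-.3,.25]])
```

```text
yaw 0.3927 pos [ 0.5663 -0.3618  0.2499] t 14.25 F [0.3 0.  0.2] grip 0.0027290059014621914
[[-0.0007, -0.0672, -0.0001]]
```

View pics/t11.png

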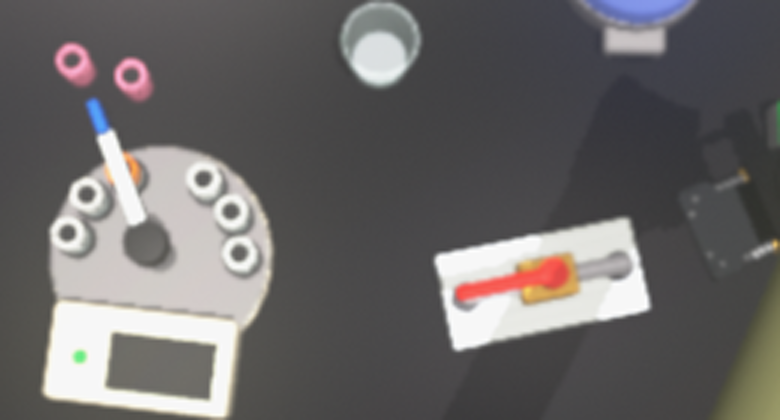

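View pics/s11.png

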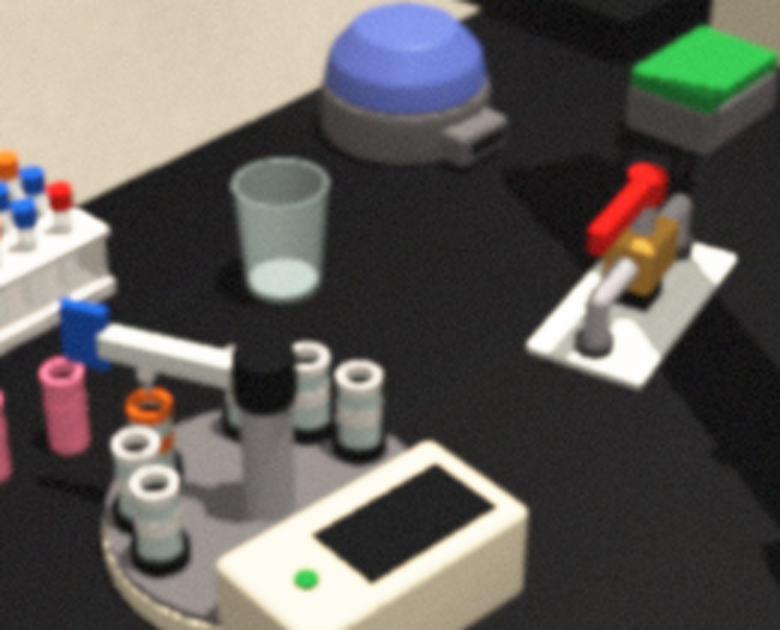

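The top view shows the lever over the pipe, (555,270) to (462,293), and the bar still across the orange rim at (122,170). The fingers are well clear. I'll let the arm settle, then hand in.

Call:
{"api": "step_arm", "payload": {"plan": [[[0,0,0],[0,0,0],255],[[0,0,0],[0,0,0],255],[[0,0,0],[0,0,0],255],[[0,0,0],[0,0,0],255],[[0,0,0],[0,0,0],255],[[0,0,0],[0,0,0],255],[[0,0,0],[0,0,0],255],[[0,0,0],[0,0,0],255],[[0,0,0],[0,0,0],255],[[0,0,0],[0,0,0],255]]}}

```text
time: 15.5
position: [0.5705, -0.3536, 0.2515]
tool_rot: [3.078, 0.63, -0.0]
ft_force: [0.1, 0.8, 0.6]
grip_width: 0.004
```

```bash
python3 -c "
from bench import ctrl
print(ctrl.close_job())"
```

```text
the job is handed in; nothing more can be done
None
```

I pushed the swing arm by its fin with closed fingertips until the nozzle stood over the orange-rimmed vial, then pushed the red tap lever round to its stop. I handed the job in at 15.5 s; it returned no verdict.

- **Nozzle:** My last measurements put the nozzle slightly short of the vial's axis. The top camera gave about 0–1 mm and the side camera about 2–3 mm. They disagree by a couple of millimetres, but both are inside the 7 mm limit, so I did not push again. The last pictures, taken after the tap was opened, show the arm unmoved.
- **Tap:** The fingers met about 15 N at the stop, and both views show the lever in line with the pipe.
- **Everything else:** By eye in those pictures, all six vials stand in their holders and the beaker and tip box look undisturbed. The bottle was outside both crops, but the fingers never went near it. The fingers are clear of everything.

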